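Sort mixed actuator parts into their bins

TASK

Four parts stand mixed up on the bench cloth in front of the three black bins: two white pistons with steel stems, one steel spring retainer (a disc with a pin) and one short steel sleeve. Put each one in the bin that already holds a part of its kind, standing upright on the bin's floor, and leave the parts already in the bins standing where they belong. Lower each part to the floor of its bin before letting go; do not drop it in.

Things in the scene. Friction and masses are not known exactly. Their poses are not given: they have to be found in the camera images.
- piston_a: Loose on the bench, upright, to be sorted (two alike). Piston: black rubber foot disc 42 mm across and 4 mm thick, white plastic body 34 mm across (38 at the foot) up to 40 mm height, then a bare steel stem 12 mm across from 40 to 70 mm height; 0.1 kg. Origin: centre of its underside; z axis up along the stem. Grip it by the stem.
- piston_b: Loose on the bench, upright, to be sorted (two alike). Piston: black rubber foot disc 42 mm across and 4 mm thick, white plastic body 34 mm across (38 at the foot) up to 40 mm height, then a bare steel stem 12 mm across from 40 to 70 mm height; 0.1 kg. Origin: centre of its underside; z axis up along the stem. Grip it by the stem.
- retainer: Loose on the bench, pin up, to be sorted. Spring retainer: steel disc 44 mm across and 8 mm thick, on it a boss 22 mm across up to 18 mm height, then a pin 12 mm across from 18 to 46 mm height; 0.15 kg. Origin: centre of its underside; z axis up along the pin. Grip it by the pin.
- sleeve: Loose on the bench, to be sorted. Sleeve: plain steel tube, 48 mm outside, 42 mm inside, 70 mm high, standing on end; 0.24 kg. Origin: centre of its underside; z axis up along the tube. Grip it across the outside near the top.
- bin_pistons: Black bin fixed to the bench, one of three alike. Outside 135 (its x) by 140 mm (its y), walls and floor 4 mm thick. Origin: centre of its underside, 4 mm below the inner floor. Its front lip, 26 mm high, faces its -x (towards the robot); back wall and rear 85 mm of the sides are 50 mm high. A piston already stands in its rear half, 30 to 35 mm to +x of centre; the front half is free.
- bin_retainers: Black bin fixed to the bench, one of three alike. Outside 135 (its x) by 140 mm (its y), walls and floor 4 mm thick. Origin: centre of its underside, 4 mm below the inner floor. Its front lip, 26 mm high, faces its -x (towards the robot); back wall and rear 85 mm of the sides are 50 mm high. A retainer already stands in its rear half, 30 to 35 mm to +x of centre; the front half is free.
- bin_sleeves: Black bin fixed to the bench, one of three alike. Outside 135 (its x) by 140 mm (its y), walls and floor 4 mm thick. Origin: centre of its underside, 4 mm below the inner floor. Its front lip, 26 mm high, faces its -x (towards the robot); back wall and rear 85 mm of the sides are 50 mm high. A sleeve already stands in its rear half, 30 to 35 mm to +x of centre; the front half is free.
- kept_piston: The piston that already stands loose at the back of its bin, to be left standing there. Same shape, size and origin as the piston to be sorted.
- kept_retainer: The retainer that already stands loose at the back of its bin, to be left standing there. Same shape, size and origin as the retainer to be sorted.
- kept_sleeve: The sleeve that already stands loose at the back of its bin, to be left standing there. Same shape, size and origin as the sleeve to be sorted.

How it is judged:
At the end, for the whole second after the job is handed in: All four parts and the three already there stand in the bin of their kind: inside its walls (centre within 55 mm of the bin's centre along its x, 57 mm along y), upright within 0.12 rad, underside on the bin floor (under 10 mm above the bin's underside), released and at rest (x of piston_a in the frame of bin_pistons between -0.055 and 0.055 m and y of piston_a in the frame of bin_pistons between -0.057 and 0.057 m and z of each of piston_a, piston_b, kept_piston in the frame of bin_pistons below 0.01 m and angle between each of piston_a, piston_b, retainer, sleeve, kept_piston, kept_retainer, kept_sleeve's own z axis and vertical below 0.12 rad and linear speed of each of piston_a, piston_b, retainer, sleeve, kept_piston, kept_retainer, kept_sleeve below 0.02 m/s and x of piston_b in the frame of bin_pistons between -0.055 and 0.055 m and y of piston_b in the frame of bin_pistons between -0.057 and 0.057 m and x of retainer in the frame of bin_retainers between -0.055 and 0.055 m and y of retainer in the frame of bin_retainers between -0.057 and 0.057 m and z of each of retainer, kept_retainer in the frame of bin_retainers below 0.01 m and x of sleeve in the frame of bin_sleeves between -0.055 and 0.055 m and y of sleeve in the frame of bin_sleeves between -0.057 and 0.057 m and z of each of sleeve, kept_sleeve in the frame of bin_sleeves below 0.01 m and x of kept_piston in the frame of bin_pistons between -0.055 and 0.055 m and y of kept_piston in the frame of bin_pistons between -0.057 and 0.057 m and x of kept_retainer in the frame of bin_retainers between -0.055 and 0.055 m and y of kept_retainer in the frame of bin_retainers between -0.057 and 0.057 m and x of kept_sleeve in the frame of bin_sleeves between -0.055 and 0.055 m and y of kept_sleeve in the frame of bin_sleeves between -0.057 and 0.057 m); the robot touches nothing.
It fails at once if a piston is out of the fingers' grip with its underside more than 30 mm above the bench (dropped or thrown) (height (world z) of piston_a above 0.03 m and contact force between the fingers and piston_a below 0.05 N).
It fails at once if a piston is out of the fingers' grip with its underside more than 30 mm above the bench (dropped or thrown) (height (world z) of piston_b above 0.03 m and contact force between the fingers and piston_b below 0.05 N).
It fails at once if a retainer is out of the fingers' grip with its underside more than 30 mm above the bench (dropped or thrown) (height (world z) of retainer above 0.03 m and contact force between the fingers and retainer below 0.05 N).
It fails at once if a sleeve is out of the fingers' grip with its underside more than 30 mm above the bench (dropped or thrown) (height (world z) of sleeve above 0.03 m and contact force between the fingers and sleeve below 0.05 N).
It also fails if it takes over 80 s, if anything falls off the work surface, if the arm or the gripper's body presses on something with over 40 N, if the wrist force passes 120 N, or if a joint passes its speed limit or range.

ROBOT

A 6-joint arm with a two-finger parallel gripper is mounted at the origin on the work surface. World frame = base frame: x ahead of the robot, y to its left, z up, the work surface at z = 0. Lengths are in m, angles in rad, forces in N, time in s.
With the tool pointing down it reaches from about 0.25 to 0.775 m from the base axis. Payload 8.9 kg.
Tool frame: the origin (TCP) lies between the finger pads; the fingertips stand 25 mm ahead of it and the grasp point (between the pads) lies 6 mm ahead of it; z points along the fingers, y is the line along which they close (so a half turn about z gives the same grasp; the last joint's range is limited). The gripper opens to 85 mm and grips with 20 to 120 N. Pads are 22 mm wide; open, the fingers measure 114 mm over their backs; the gripper's body (76 mm by 85 mm) begins 54 mm behind the grasp point. The pads swing forward as they close: fully open they stand 13 mm farther back than shut.
Start: joints at [0.967, 0.291, -0.153, 1.127, 0, 1.431], TCP at [0.235, 0.469, 0.219] pointing down, gripper open.
Joint ranges: [-2.52, 2.52], [-0.91, 1.74], [-1.3, 1.37], [-1.96, 2.02], [-1.52, 1.47], [-3.14, 3.14]. Speed limits (rad/s): [2.22, 2.22, 2.79, 3.14, 3.14, 3.14].

INTERFACE

Orientations are given as a unit quaternion [x, y, z, w].
In Python, from cell import sensors, cams, workorder gives the robot as it stands.
- The arm moves only by the shell command python3 -m handwheel 'ROWS' [FORCE]. ROWS is a JSON object of lists of equal length, an entry for each row: "translation": the shift along the tool's x, y, z in units of 250 mm (1.0 is 250 mm), a list of three; "angular": the turn, a rotation vector about the tool's x, y, z in units of 45 degrees (1.0 is 45 degrees), a list of three; "gripper": the closure, from 0 (fully open) to 1 (shut). In form: {"translation": [[tx, ty, tz], ...], "angular": [[ax, ay, az], ...], "gripper": [gripper, ...]}. A call has 1 to 12 rows; each row shifts and turns the commanded pose from where the row before left it, along the tool's axes as they then stand; what a row does not reach is not made up. A row lasts 1/12 s, in which the tool goes at most 41.7 mm and 7.16 degrees, less where a joint would pass 70% of its speed; a pose out of reach is approached as far as the arm can. A call with a number of a shift or a turn outside -1 to 1 is refused whole. A call with a gripper value outside its range is refused whole. The fingers move at their own pace and stop on an object; FORCE is the grip in N (left out, the last holds). Time passes only in rows, so rows that do not move let the fingers close. It gives the time, the measured TCP pose, the force, the opening and the grip force at its end, in the units of the state.
- sensors.state(): the state, without advancing time (a new reading comes with each control period).
- cams.read_camera(name): name is "scene" or "top"; returns a dict with "pixels" (384x512x3 uint8, blue, green, red), "range_z" (384x512 float32, m along the optical axis (not along the pixel's ray), 0 where there is no reading), "K" (3x3 intrinsics, pixels), "dist_coeffs" ([k1, k2, p1, p2, k3] as OpenCV has them; the pictures are not rectified), "world_from_camera" (4x4, takes a point from camera to world coordinates). Camera axes: x right, y up, looking along -z (the intrinsics and any distortion apply to the point x, -y, -z); pixel columns grow to the right and rows downward; lengths in m; the calibration is good to about 2 mm. A picture is of the moment at which its call begins.
- workorder.job_done(): hands the job in; it is judged then, once.
The state is a dict: "time_s": time; "joint_pos": joint angles; "qd": joint speeds; "joint_torque": joint torques, N m; "eef_pos": TCP position; "eef_rot": TCP orientation; "ft_force": force on the tool from outside, world axes, zero at the start; "moment": the same for the moment, N m; "width": finger opening in m; "finger_force": force on a finger pad.
Only numpy, scipy, OpenCV 4.12 (cv2) and the standard library are available. Lean on these libraries where they do the work, as an engineer would, in place of code of your own. Each camera call takes 0.05 s, during which the arm holds its last target. There are 200 camera calls.

## Working session

There is one attempt and no reset: what is moved stays moved. The work goes in short steps, Python scripts to look and compute and a shell command to move; the robot and the scene stay as the last step left them, time stands still between calls to the robot, and variables do not carry over. Pictures are saved under pics/ and viewed, at most 14 in all, crops included, and the job is handed in when it is done.

```bash
mkdir -p pics; cat > h.py <<'E'
import numpy as np,cv2
from cell import sensors,cams
def look(n,f=None):
    r=cams.read_camera(n)
    if f: cv2.imwrite('pics/'+f,r['pixels'])
    return r
def cloud(r):
    K,d=np.array(r['K'],float),np.array(r['dist_coeffs'],float);h,w=r['range_z'].shape
    uv=np.stack(np.meshgrid(np.arange(w),np.arange(h)),-1).reshape(-1,1,2).astype(float)
    n=cv2.undistortPoints(uv,K,d).reshape(h,w,2);z=r['range_z']
    p=np.stack([n[...,0]*z,-n[...,1]*z,-z],-1);T=np.array(r['world_from_camera'])
    P=p@T[:3,:3].T+T[:3,3];P[z<=0]=np.nan
    return P
E
python3 - <<'E'
from h import *
for n in('top','scene'):
    r=look(n,n+'1.png');print(n,np.round(r['world_from_camera'],3).tolist(),np.round(r['K'],1).tolist())
    np.save(n+'_P.npy',cloud(r)); 
print(sensors.state())
E
```

```text
top [[0.028, 0.987, -0.16, 0.381], [-1.0, 0.028, -0.003, 0.014], [0.001, 0.16, 0.987, 1.003], [0.0, 0.0, 0.0, 1.0]] [[411.4, 0.0, 262.1], [0.0, 411.4, 188.9], [0.0, 0.0, 1.0]]
scene [[-0.861, -0.342, 0.376, 0.889], [0.509, -0.584, 0.633, 0.593], [0.003, 0.736, 0.677, 0.687], [0.0, 0.0, 0.0, 1.0]] [[400.8, 0.0, 255.2], [0.0, 400.8, 195.1], [0.0, 0.0, 1.0]]
{'time_s': 0.1, 'joint_pos': array([ 9.66674854e-01,  2.91228037e-01, -1.54022619e-01,  1.12670094e+00,
       -1.76832087e-05,  1.43147183e+00]), 'qd': array([-0.00077052, -0.0014112 ,  0.00207058, -0.00109943, -0.00080946,
       -0.00121992]), 'joint_torque': array([ 1.22627942e-03, -5.37979925e+01,  3.31916821e+01,  9.43156803e-03,
       -2.38200428e-04, -7.11352172e-06]), 'eef_pos': array([0.23511443, 0.46897035, 0.21879815]), 'eef_rot': array([ 2.30312148e-01,  9.73116633e-01, -5.41393623e-04, -2.01570781e-04]), 'ft_force': array([ 0.32265561, -0.48185034, -0.92479394]), 'moment': array([ 0.05270998, -0.04923446, -0.02012777]), 'finger_force': 0.0, 'width': 0.08566978879415585}
```

View pics/top1.png

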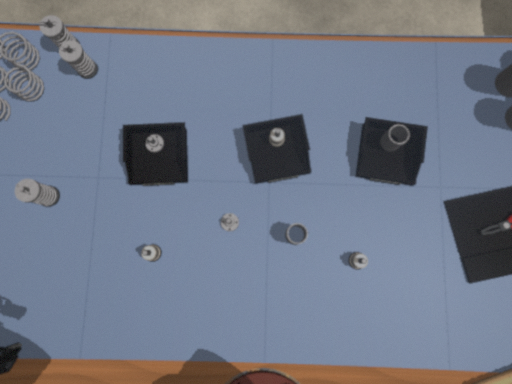

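View pics/scene1.png

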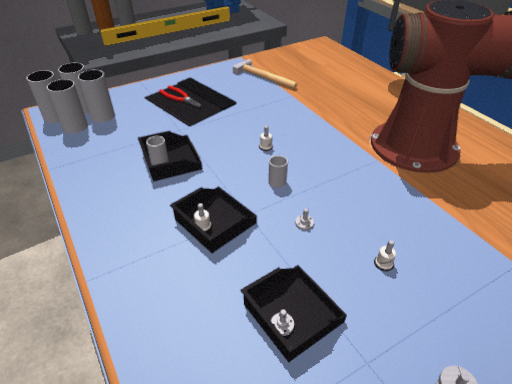

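Top view: retainer bin (155,153), piston bin (277,150), sleeve bin (391,152). Loose parts: piston (151,253), retainer (229,222), sleeve (296,234), piston (358,261). The scene view agrees, and everything is standing upright.

```bash
python3 - <<'E'
from h import *
C={n:(cv2.imread(f'pics/{n}1.png').astype(int),np.load(n+'_P.npy')) for n in('top','scene')}
I,P=C['top']
print('cloth z',[np.nanmedian(C[n][1][a,b,2]) for n,a,b in(('top',slice(280,320),slice(200,300)),('scene',slice(320,360),slice(360,400)))])
Q={n:C[n][1][np.isfinite(C[n][1][...,2])] for n in C}
for nm,(u,v),zt,R in[('pA',(151,253),.07,.03),('ret',(229,222),.046,.03),('slv',(296,234),.07,.035),('pB',(358,261),.07,.03),('kr',(155,143),.05,.02),('kp',(277,134),.074,.025),('ks',(398,132),.074,.035)]:
    c=P[v,u,:2]
    for n in Q:
        q=Q[n]; m=(np.hypot(*(q[:,:2]-c).T)<R+.015)
        q=q[m]; t=q[(q[:,2]>zt-.012)]
        if n=='top' or len(t): 
            (cc,rr)=cv2.minEnclosingCircle(t[:,:2].astype(np.float32)) if len(t) else ((0,0),0)
            print(nm,n,len(t),'mean',t.mean(0).round(4),'max z',q[:,2].max().round(4),'circ',np.round(cc,4),round(rr,4))
for nm,(u,v) in[('BR',(155,153)),('BP',(277,150)),('BS',(391,152))]:
    m=np.zeros(I.shape[:2],np.uint8);k=((I.max(2)<62)).astype(np.uint8)
    n,l,s,ce=cv2.connectedComponentsWithStats(k);
    for z in(.0,):
        win=np.zeros_like(k);win[v-45:v+45,u-45:u+45]=1
        q=P[(k*win>0)];q=q[np.isfinite(q[:,2])]
        w=q[(q[:,2]>.018)]
        rc=cv2.minAreaRect((w[:,:2]*1000).astype(np.float32)); fl=q[(q[:,2]<.012)]
        print(nm,len(w),np.round(rc[0],1),np.round(rc[1],1),round(rc[2],1),'floor',np.round(cv2.minAreaRect((fl[:,:2]*1000).astype(np.float32)),1) if 0 else np.median(fl[:,2]))
E
```

```text
cloth z [np.float64(0.0003317975581039745), np.float64(0.0006094556183369182)]
pA top 28 mean [0.3806 0.2731 0.0673] max z 0.0746 circ [0.3799 0.2737] 0.0052
pA scene 42 mean [0.3828 0.2768 0.0661] max z 0.0711 circ [0.3828 0.2768] 0.0059
ret top 21 mean [0.4604 0.0915 0.0453] max z 0.0496 circ [0.4604 0.0915] 0.0054
ret scene 31 mean [0.4591 0.0967 0.0418] max z 0.0474 circ [0.459  0.0954] 0.0066
slv top 103 mean [ 0.434  -0.0662  0.0688] max z 0.0736 circ [ 0.4344 -0.0656] 0.0239
slv scene 158 mean [ 0.4323 -0.0625  0.0648] max z 0.0713 circ [ 0.4308 -0.0635] 0.0251
pB top 28 mean [ 0.3762 -0.2125  0.0676] max z 0.0719 circ [ 0.3724 -0.2138] 0.0038
pB scene 22 mean [ 0.3763 -0.2095  0.0651] max z 0.0712 circ [ 0.3765 -0.2105] 0.0061
kr top 41 mean [0.6601 0.2852 0.048 ] max z 0.0537 circ [0.6623 0.2829] 0.019
kr scene 76 mean [0.6583 0.2874 0.0476] max z 0.0538 circ [0.6617 0.2838] 0.0204
kp top 27 mean [ 0.6695 -0.0164  0.0715] max z 0.078 circ [ 0.6689 -0.0171] 0.0057
kp scene 32 mean [ 0.6692 -0.0119  0.0699] max z 0.0754 circ [ 0.6688 -0.0127] 0.0057
ks top 155 mean [ 0.6702 -0.2967  0.0708] max z 0.0774 circ [ 0.6702 -0.2967] 0.0254
ks scene 146 mean [ 0.6684 -0.2937  0.0687] max z 0.0759 circ [ 0.6689 -0.2952] 0.0262
BR 1016 [615.5 275.2] [140.4 147.7] 4.0 floor 0.004639078073239933
BP 698 [636.2 -17.6] [137.9 142.7] 12.7 floor 0.0044160784475970605
BS 1060 [ 638.3 -289.1] [146.6 140.4] 82.4 floor 0.00426826105156719
```

```bash
python3 - <<'E'
from h import *
for n,(u,v) in(('top',(155,143)),('scene',(284,316))):
    P=np.load(n+'_P.npy');q=P[v-10:v+10,u-8:u+8].reshape(-1,3);q=q[q[:,2]>.036];print(n,len(q),np.nanmedian(q,0),q.max(0),q.min(0))
P=np.load('scene_P.npy');I=cv2.imread('pics/scene1.png')
for nm,u0,u1,v0,v1 in(('BR',235,350,260,360),('BP',165,262,182,254),('BS',132,205,125,182)):
    w=P[v0:v1,u0:u1][I[v0:v1,u0:u1].max(2)<62];w=w[w[:,2]>.02]
    print(nm,np.round(np.array(cv2.minAreaRect((w[:,:2]*1000).astype(np.float32))[0]),1))
E
python3 -m handwheel '{"translation":[[0,0,0],[0,0,0],[0,0,0],[0,0,0],[-0.0837,-0.111,0],[-0.0837,-0.111,0],[-0.0837,-0.111,0],[-0.0837,-0.111,0],[-0.0837,-0.111,0],[-0.0837,-0.111,0],[-0.0837,-0.111,0],[0,0,0]],"angular":[[0,0,-0.148],[0,0,-0.148],[0,0,-0.148],[0,0,-0.148],[0,0,0],[0,0,0],[0,0,0],[0,0,0],[0,0,0],[0,0,0],[0,0,0],[0,0,0]],"gripper":[0.3,0.3,0.3,0.3,0.3,0.3,0.3,0.3,0.3,0.3,0.3,0.3]}' 50
```

```text
top 28 [0.64812203 0.28561944 0.04950826] [0.6555565  0.29298372 0.05368393] [0.64394189 0.28101038 0.03629324]
scene 54 [0.64981435 0.28961269 0.04758196] [0.6537223  0.29402902 0.05384223] [0.64182295 0.28102666 0.03734381]
BR [616.9 276. ]
BP [636.8 -16. ]
BS [ 638.1 -289.4]
time_s: 1.1
eef_pos: [0.3847, 0.2711, 0.2191]
eef_rot: [0.002, 1.0, -0.001, 0.001]
ft_force: [-0.2, 0.4, -0.2]
width: 0.0597
finger_force: 0.0
```

```bash
python3 -m handwheel '{"translation":[[0.012,0.016,0.06],[0,0,0.12],[0,0,0.12],[0,0,0.12],[0,0,0.09],[0,0,0.06],[0,0,0.034],[0,0,0],[0,0,0]],"angular":[[0,0,0],[0,0,0],[0,0,0],[0,0,0],[0,0,0],[0,0,0],[0,0,0],[0,0,0],[0,0,0]],"gripper":[0.3,0.3,0.3,0.3,0.3,0.3,0.3,0.3,0.3]}'; python3 - <<'E'
from h import *
a=look('scene');cv2.imwrite('pics/s2.png',cv2.resize(a['pixels'][180:300,320:460],None,fx=4,fy=4))
E
```

```text
time_s: 1.85
eef_pos: [0.3788, 0.2792, 0.0685]
eef_rot: [-0.0, 1.0, -0.0, -0.0]
ft_force: [0.7, -0.6, -0.2]
width: 0.0598
finger_force: 0.0
```

View pics/s2.png

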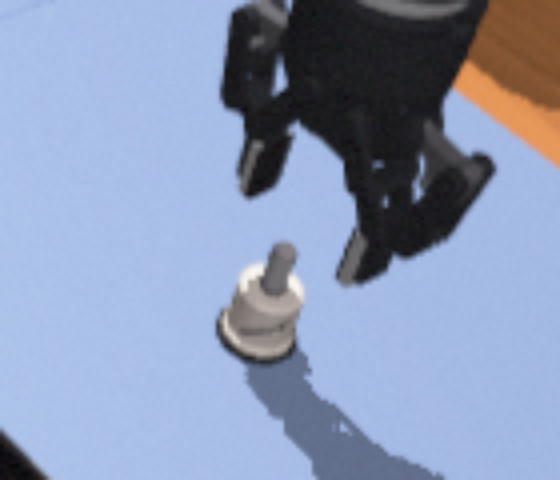

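The view shows the piston stem top at (285,250) and the finger tips at (265,180) and (350,275). They look higher than the stem or behind it, so I'll measure the tips.

```bash
python3 - <<'E'
from h import *
print(sensors.state()['eef_pos'])
for n in('scene','top'):
    r=look(n);P=cloud(r);
    m=(abs(P[...,0]-.38)<.06)&(abs(P[...,1]-.275)<.08)&(P[...,2]>.012)&(P[...,2]<.11)
    q=P[m];print(n,len(q))
    for z in np.arange(.01,.11,.01):
        s=q[(q[:,2]>=z)&(q[:,2]<z+.01)]
        for nm,t in(('L',s[s[:,1]>.293]),('mid',s[abs(s[:,1]-.276)<.017]),('R',s[s[:,1]<.258])):
            if len(t)>3: print(round(z,2),nm,len(t),t.min(0).round(3),t.max(0).round(3))
E
```

```text
[0.37927321 0.27944525 0.06904875]
scene 500
0.01 mid 43 [0.371 0.264 0.012] [0.397 0.292 0.02 ]
0.02 mid 53 [0.373 0.264 0.02 ] [0.397 0.293 0.03 ]
0.03 mid 117 [0.365 0.259 0.03 ] [0.397 0.292 0.04 ]
0.04 mid 64 [0.366 0.261 0.04 ] [0.395 0.291 0.05 ]
0.05 mid 21 [0.378 0.271 0.05 ] [0.387 0.281 0.059]
0.06 mid 35 [0.376 0.271 0.061] [0.386 0.281 0.07 ]
0.08 L 4 [0.382 0.312 0.086] [0.388 0.317 0.089]
0.08 R 11 [0.367 0.244 0.087] [0.389 0.251 0.09 ]
0.09 L 29 [0.372 0.311 0.09 ] [0.39  0.324 0.1  ]
0.09 R 36 [0.368 0.237 0.09 ] [0.39  0.252 0.1  ]
0.1 L 45 [0.371 0.31  0.1  ] [0.389 0.324 0.11 ]
0.1 R 41 [0.367 0.237 0.1  ] [0.39  0.252 0.11 ]
top 12
0.03 mid 4 [0.373 0.269 0.031] [0.396 0.274 0.04 ]
```

```bash
cat > tip.py <<'E'
from h import *
import sys
def tips():
    s=sensors.state();x,y,z=s['eef_pos'];P=cloud(look('scene'))
    m=(abs(P[...,0]-x)<.03)&(abs(P[...,1]-y)<.06)&(abs(P[...,1]-y)>.022)&(P[...,2]>z-.04)&(P[...,2]<z+.08)
    q=P[m];L=q[q[:,1]>y];R=q[q[:,1]<y]
    print('t',s['time_s'],'eef',s['eef_pos'].round(4),'w',s['width'],len(L),len(R))
    for t in(L,R):
        if len(t)>5: b=t[t[:,2]<t[:,2].min()+.015];print('  lowest',t[:,2].min().round(4),'x',b[:,0].min().round(3),b[:,0].max().round(3),'y',b[:,1].min().round(3),b[:,1].max().round(3))
if __name__=='__main__': tips()
E
python3 tip.py; python3 -m handwheel '{"translation":[[0,0,0],[0,0,0],[0,0,0],[0,0,0]],"angular":[[0,0,0],[0,0,0],[0,0,0],[0,0,0]],"gripper":[0.3,0.3,0.3,0.3]}';python3 tip.py
```

```text
t 2.0 eef [0.3797 0.2796 0.0694] w 0.05962550651895314 308 316
  lowest 0.0857 x 0.373 0.391 y 0.311 0.324
  lowest 0.0868 x 0.367 0.39 y 0.237 0.252
time_s: 2.38
eef_pos: [0.3789, 0.2791, 0.0685]
eef_rot: [-0.0, 1.0, 0.0, 0.0]
ft_force: [0.5, -0.8, -0.3]
width: 0.0602
finger_force: 0.0
t 2.3833 eef [0.3789 0.2791 0.0685] w 0.0602214282880615 306 318
  lowest 0.0832 x 0.374 0.389 y 0.31 0.324
  lowest 0.0852 x 0.368 0.39 y 0.236 0.251
```

```bash
python3 -m handwheel '{"translation":[[-0.012,-0.016,0],[0,0,0],[0,0,0],[0,0,0],[0,0,0],[0,0,0]],"angular":[[0,0,0],[0,0,0],[0,0,0],[0,0,0],[0,0,0],[0,0,0]],"gripper":[0.85,0.85,0.85,0.85,0.85,0.85]}'; sed -i 's/>.022)/>.005)/' tip.py; python3 tip.py; python3 - <<'E'
from h import *
a=look('scene');cv2.imwrite('pics/s3.png',cv2.resize(a['pixels'][180:300,320:460],None,fx=4,fy=4))
E
```

```text
time_s: 2.93
eef_pos: [0.3818, 0.2751, 0.0683]
eef_rot: [-0.0, 1.0, -0.0, -0.0]
ft_force: [0.7, -0.5, -0.2]
width: 0.0126
finger_force: 0.0
t 2.9333 eef [0.3818 0.2751 0.0683] w 0.012645947421879475 436 365
  lowest 0.0283 x 0.365 0.396 y 0.28 0.292
  lowest 0.029 x 0.372 0.396 y 0.259 0.27
```

View pics/s3.png

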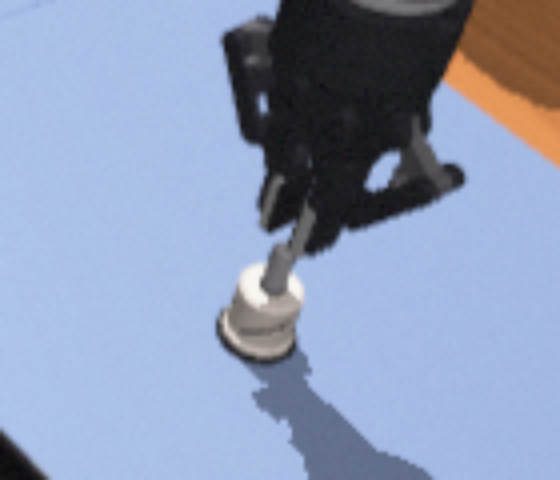

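View: the fingers are closed with their tips at about (275,230) and (315,250), just above the stem top at (280,250). The reported z therefore seems to read low by about 3 cm, so I'll measure it.

```bash
cat > tip.py <<'E'
from h import *
def tips(zmin):
    s=sensors.state();x,y,z=s['eef_pos'];P=cloud(look('scene'))
    m=(abs(P[...,0]-x)<.03)&(abs(P[...,1]-y)<.06)&(P[...,2]>zmin)&(P[...,2]<z+.09)
    print('t',s['time_s'],'eef',s['eef_pos'].round(4),'w',s['width'].round(4))
    for t in(P[m&(P[...,1]>y)],P[m&(P[...,1]<y)]):
        if len(t)>5: b=t[t[:,2]<t[:,2].min()+.012];print('  lowest',np.sort(t[:,2])[:6].round(4),'x',b[:,0].min().round(3),b[:,0].max().round(3),'y',b[:,1].min().round(3),b[:,1].max().round(3))
if __name__=='__main__':
    import sys;tips(float(sys.argv[1]))
E
python3 tip.py 0.0725
```

```text
Traceback (most recent call last):
  File "tip.py", line 9, in <module>
    import sys;tips(float(sys.argv[1]))
               ~~~~^^^^^^^^^^^^^^^^^^^^
  File "tip.py", line 5, in tips
    print('t',s['time_s'],'eef',s['eef_pos'].round(4),'w',s['width'].round(4))
                                                          ^^^^^^^^^^^^^^^^
AttributeError: 'float' object has no attribute 'round'
```

```bash
sed -i "s/s\['width'\].round(4)/round(s['width'],4)/" tip.py; python3 tip.py 0.0725
```

```text
t 3.0833 eef [0.3818 0.2751 0.0683] w 0.0128
  lowest [0.0816 0.0818 0.083  0.0838 0.0852 0.0852] x 0.373 0.393 y 0.283 0.296
  lowest [0.0787 0.08   0.0806 0.0809 0.0811 0.0814] x 0.373 0.392 y 0.26 0.271
```

```bash
python3 -m handwheel '{"translation":[[0,0,0],[0,0,0],[0,0,0],[0,0,0.05],[0,0,0.05],[0,0,0.03],[0,0,0],[0,0,0]],"angular":[[0,0,0],[0,0,0],[0,0,0],[0,0,0],[0,0,0],[0,0,0],[0,0,0],[0,0,0]],"gripper":[0.3,0.3,0.3,0.3,0.3,0.3,0.3,0.3]}'; python3 tip.py 0.041;  python3 - <<'E'
from h import *
a=look('scene');cv2.imwrite('pics/s4.png',cv2.resize(a['pixels'][180:300,320:460],None,fx=4,fy=4))
E
```

```text
time_s: 3.8
eef_pos: [0.3815, 0.2749, 0.0357]
eef_rot: [-0.0, 1.0, -0.0, -0.0]
ft_force: [-0.2, -0.5, 0.7]
width: 0.06
finger_force: 0.0
t 3.8 eef [0.3815 0.2749 0.0357] w 0.06
  lowest [0.041  0.041  0.0411 0.0411 0.0412 0.0412] x 0.373 0.387 y 0.276 0.312
  lowest [0.0411 0.0411 0.0412 0.0416 0.0416 0.0416] x 0.374 0.393 y 0.246 0.275
```

View pics/s4.png

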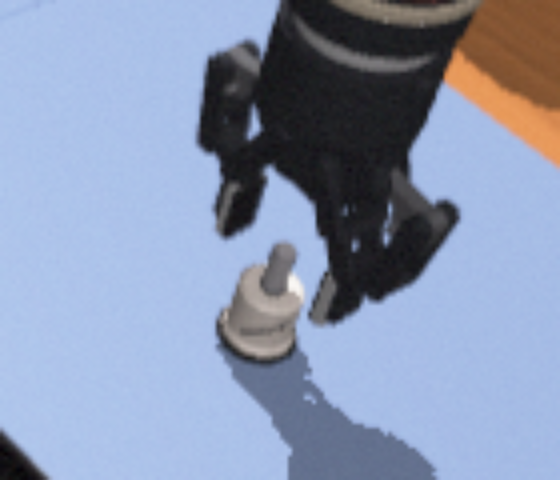

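The tips now straddle the stem, at (225,230) and (320,315), just above the body shoulder at (270,285). I'll close and lift.

```bash
python3 -m handwheel '{"translation":[[0,0,0],[0,0,0],[0,0,0],[0,0,0],[0,0,0],[0,0,-0.02]],"angular":[[0,0,0],[0,0,0],[0,0,0],[0,0,0],[0,0,0],[0,0,0]],"gripper":[1,1,1,1,1,1]}' 60; python3 - <<'E'
from h import *
P=cloud(look('scene'));q=P[(abs(P[...,0]-.382)<.03)&(abs(P[...,1]-.276)<.03)&(P[...,2]>.04)];print(sensors.state()['eef_pos'],len(q))
for z in np.arange(.04,.09,.005):
    s=q[abs(q[:,2]-z-.0025)<.0025]; print(round(z,3),len(s),s.min(0).round(3)[:2],s.max(0).round(3)[:2])
E
```

```text
time_s: 4.4
eef_pos: [0.3813, 0.2748, 0.0404]
eef_rot: [-0.0, 1.0, -0.0, -0.001]
ft_force: [-1.0, -0.5, -1.3]
width: 0.0098
finger_force: 58.5
[0.38188948 0.27509781 0.04156176] 2016
0.04 80 [0.369 0.26 ] [0.397 0.292]
0.045 25 [0.375 0.265] [0.394 0.291]
0.05 8 [0.382 0.27 ] [0.391 0.288]
0.055 23 [0.382 0.259] [0.392 0.291]
0.06 25 [0.374 0.258] [0.392 0.295]
0.065 42 [0.373 0.258] [0.393 0.294]
0.07 36 [0.376 0.259] [0.392 0.295]
0.075 37 [0.375 0.258] [0.393 0.295]
0.08 34 [0.374 0.258] [0.392 0.294]
0.085 29 [0.373 0.259] [0.394 0.294]
```

```bash
python3 -m handwheel '{"translation":[[0,0,-0.1],[0,0,-0.12],[0,0,-0.1],[-0.0993,-0.1187,0],[-0.0993,-0.1187,0],[-0.0993,-0.1187,0],[-0.0993,-0.1187,0],[-0.0993,-0.1187,0],[-0.0993,-0.1187,0],[-0.0993,-0.1187,0],[-0.0993,-0.1187,0],[-0.0993,-0.1187,0]],"angular":[[0,0,0],[0,0,0],[0,0,0],[0,0,0],[0,0,0],[0,0,0],[0,0,0],[0,0,0],[0,0,0],[0,0,0],[0,0,0],[0,0,0]],"gripper":[1,1,1,1,1,1,1,1,1,1,1,1]}'
python3 -m handwheel '{"translation":[[0,0,0]],"angular":[[0,0,0]],"gripper":[1]}'
python3 - <<'E'
from h import *
a=look('scene','s5.png')
E
```

```text
time_s: 5.45
eef_pos: [0.6062, 0.0063, 0.121]
eef_rot: [0.0, 1.0, 0.0, 0.0]
ft_force: [1.2, 1.4, -1.7]
width: 0.0096
finger_force: 58.7
time_s: 5.53
eef_pos: [0.6096, 0.0024, 0.1209]
eef_rot: [0.002, 1.0, -0.001, 0.002]
ft_force: [-1.7, 0.5, -0.8]
width: 0.0099
finger_force: 58.8
```

View pics/s5.png

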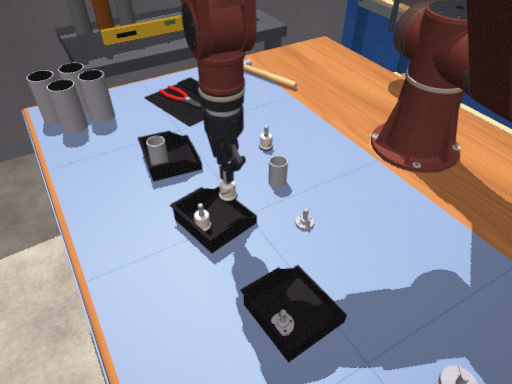

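The piston is held at (228,190), upright over the front of the piston bin.

```bash
python3 -m handwheel '{"translation":[[0,0,0],[0,0,0],[0,0,0.07],[0,0,0.08],[0,0,0.08],[0,0,0.05],[0,0,0],[0,0,0]],"angular":[[0,0,0],[0,0,0],[0,0,0],[0,0,0],[0,0,0],[0,0,0],[0,0,0],[0,0,0]],"gripper":[1,1,1,1,1,1,1,1]}'
python3 - <<'E'
from h import *
a=look('scene');cv2.imwrite('pics/s6.png',cv2.resize(a['pixels'][150:260,155:275],None,fx=5,fy=5))
E
```

```text
time_s: 6.25
eef_pos: [0.6043, 0.0092, 0.0508]
eef_rot: [-0.001, 1.0, 0.0, -0.001]
ft_force: [-0.2, -0.2, -0.6]
width: 0.0099
finger_force: 58.8
```

View pics/s6.png

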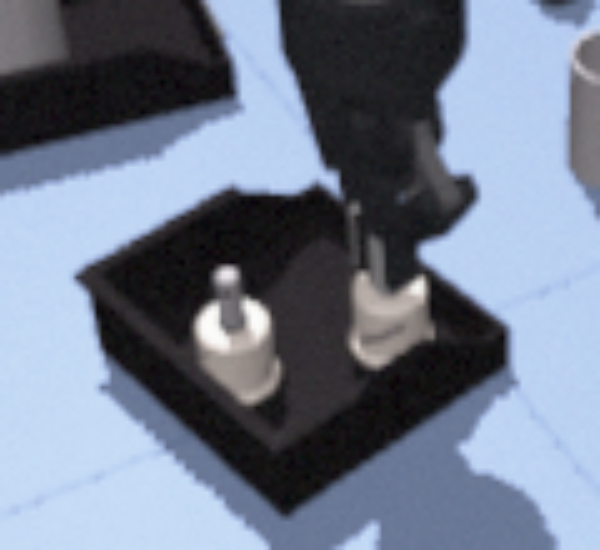

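The piston is inside the bin with its body at (390,320), and the kept piston is clear at (235,350). I'll lower it to contact.

```bash
python3 -m handwheel '{"translation":[[0,0,0.02],[0,0,0.015],[0,0,0.007],[0,0,0],[0,0,0]],"angular":[[0,0,0],[0,0,0],[0,0,0],[0,0,0],[0,0,0]],"gripper":[1,1,1,1,1]}'
```

```text
time_s: 6.72
eef_pos: [0.6053, 0.008, 0.0404]
eef_rot: [-0.0, 1.0, -0.0, 0.0]
ft_force: [0.1, 1.1, -0.9]
width: 0.0097
finger_force: 58.8
```

```bash
python3 -m handwheel '{"translation":[[0,0,0.003],[0,0,0.003],[0,0,0],[0,0,0]],"angular":[[0,0,0],[0,0,0],[0,0,0],[0,0,0]],"gripper":[1,1,1,1]}'
```

```text
time_s: 7.05
eef_pos: [0.6057, 0.0078, 0.0399]
eef_rot: [-0.0, 1.0, -0.0, 0.001]
ft_force: [-3.7, -1.2, 9.4]
width: 0.0098
finger_force: 59.9
```

```bash
python3 -m handwheel '{"translation":[[0,0,0],[0,0,0],[0,0,0],[0,0,0],[0,0,-0.05],[0,0,-0.12],[0,0,-0.12],[0,0,-0.03],[0,0,0]],"angular":[[0,0,0],[0,0,0],[0,0,0],[0,0,0],[0,0,0],[0,0,0],[0,0,0],[0,0,0],[0,0,0]],"gripper":[0.65,0.65,0.65,0.65,0.65,0.65,0.65,0.65,0.65]}'
python3 -m handwheel '{"translation":[[0.102,-0.0976,0],[0.102,-0.0976,0],[0.102,-0.0976,0],[0.102,-0.0976,0],[0.102,-0.0976,0],[0.102,-0.0976,0],[0.102,-0.0976,0],[0.102,-0.0976,0],[0.102,-0.0976,0],[0,0,0],[0,0,0],[0,0,0]],"angular":[[0,0,0],[0,0,0],[0,0,0],[0,0,0],[0,0,0],[0,0,0],[0,0,0],[0,0,0],[0,0,0],[0,0,0],[0,0,0],[0,0,0]],"gripper":[0.3,0.3,0.3,0.3,0.3,0.3,0.3,0.3,0.3,0.3,0.3,0.3]}'
python3 - <<'E'
from h import *
r=look('scene');a=r['pixels'];cv2.imwrite('pics/s7.png',np.hstack([cv2.resize(a[150:260,155:255],None,fx=4,fy=4),cv2.resize(a[60:170,225:325],None,fx=4,fy=4)]))
P=cloud(r);q=P[(np.hypot(P[...,0]-.605,P[...,1]-.009)<.025)&(P[...,2]>.062)];print(len(q),q.mean(0),q.max(0))
E
```

```text
time_s: 7.8
eef_pos: [0.6072, 0.0079, 0.1213]
eef_rot: [-0.0, 1.0, -0.0, 0.002]
ft_force: [0.4, 0.2, 0.0]
width: 0.0302
finger_force: 0.0
time_s: 8.8
eef_pos: [0.3756, -0.2113, 0.1181]
eef_rot: [0.0, 1.0, 0.0, -0.0]
ft_force: [0.2, -0.1, 0.7]
width: 0.0596
finger_force: 0.0
35 [0.60405554 0.01139066 0.06976966] [0.60904511 0.01591782 0.07551041]
```

View pics/s7.png

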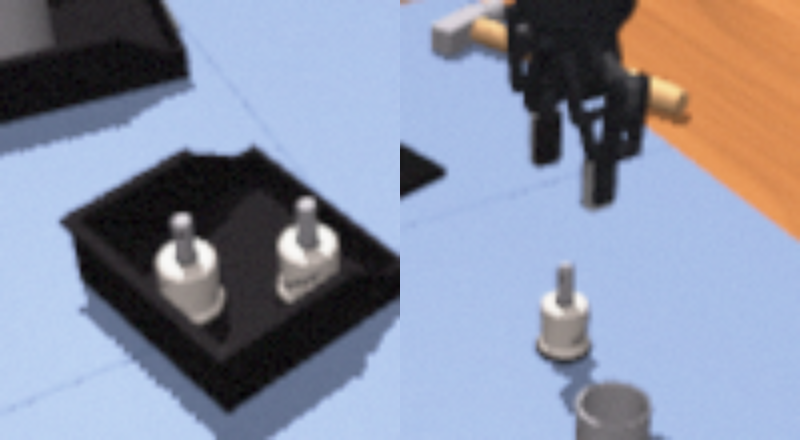

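Piston A stands upright in its bin at left-crop (305,250), with its top at 75 mm. The open gripper is above piston B, at right-crop (565,300).

```bash
python3 -m handwheel '{"translation":[[0,0,0.08],[0,0,0.1],[0,0,0.08],[0,0,0.05],[0,0,0.02],[0,0,0],[0,0,0],[0,0,0],[0,0,0],[0,0,0],[0,0,0],[0,0,0]],"angular":[[0,0,0],[0,0,0],[0,0,0],[0,0,0],[0,0,0],[0,0,0],[0,0,0],[0,0,0],[0,0,0],[0,0,0],[0,0,0],[0,0,0]],"gripper":[0.3,0.3,0.3,0.3,0.3,0.3,0.3,1,1,1,1,1]}' 60
```

```text
time_s: 9.85
eef_pos: [0.376, -0.2118, 0.0366]
eef_rot: [-0.0, 1.0, -0.0, 0.0]
ft_force: [0.0, -0.3, -1.5]
width: 0.0095
finger_force: 58.4
```

```bash
python3 -m handwheel '{"translation":[[0,0,-0.06],[0,0,-0.14],[0,0,-0.12],[-0.1198,0.0804,0],[-0.1198,0.0804,0],[-0.1198,0.0804,0],[-0.1198,0.0804,0],[-0.1198,0.0804,0],[-0.1198,0.0804,0],[-0.1198,0.0804,0],[-0.1198,0.0804,0],[0,0,0]],"angular":[[0,0,0],[0,0,0],[0,0,0],[0,0,0],[0,0,0],[0,0,0],[0,0,0],[0,0,0],[0,0,0],[0,0,0],[0,0,0],[0,0,0]],"gripper":[1,1,1,1,1,1,1,1,1,1,1,1]}'
python3 -m handwheel '{"translation":[[0,0,0],[0,0,0],[0,0,0.07],[0,0,0.08],[0,0,0.08],[0,0,0.04],[0,0,0],[0,0,0]],"angular":[[0,0,0],[0,0,0],[0,0,0],[0,0,0],[0,0,0],[0,0,0],[0,0,0],[0,0,0]],"gripper":[1,1,1,1,1,1,1,1]}'
python3 - <<'E'
from h import *
a=look('scene');cv2.imwrite('pics/s8.png',cv2.resize(a['pixels'][150:260,155:275],None,fx=5,fy=5))
E
```

```text
time_s: 10.85
eef_pos: [0.6199, -0.0473, 0.1159]
eef_rot: [-0.002, 1.0, 0.001, 0.002]
ft_force: [-2.2, -0.0, -0.2]
width: 0.0092
finger_force: 58.7
time_s: 11.52
eef_pos: [0.6148, -0.0513, 0.0491]
eef_rot: [0.0, 1.0, 0.0, -0.0]
ft_force: [0.3, -0.2, -0.8]
width: 0.0097
finger_force: 58.7
```

View pics/s8.png

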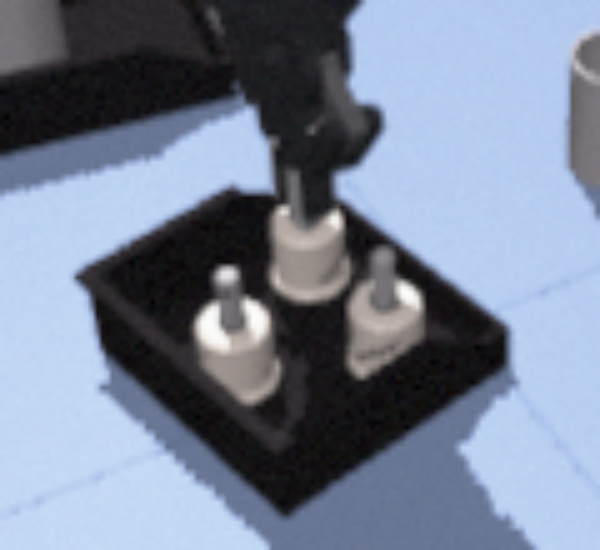

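Piston B hangs just above the floor at (308,255), clear of the other two at (235,345) and (385,325).

```bash
python3 -m handwheel '{"translation":[[0,0,0.018],[0,0,0.012],[0,0,0.004],[0,0,0.003],[0,0,0],[0,0,0]],"angular":[[0,0,0],[0,0,0],[0,0,0],[0,0,0],[0,0,0],[0,0,0]],"gripper":[1,1,1,1,1,1]}'
```

```text
time_s: 12.07
eef_pos: [0.6159, -0.051, 0.0405]
eef_rot: [-0.0, 1.0, -0.0, 0.001]
ft_force: [0.1, -0.9, 5.1]
width: 0.0096
finger_force: 59.3
```

```bash
python3 -m handwheel '{"translation":[[0,0,0],[0,0,0],[0,0,0],[0,0,0],[0,0,-0.05],[0,0,-0.12],[0,0,-0.12],[0,0,-0.03],[0,0,0]],"angular":[[0,0,0],[0,0,0],[0,0,0],[0,0,0],[0,0,0],[0,0,0],[0,0,0],[0,0,0],[0,0,0]],"gripper":[0.65,0.65,0.65,0.65,0.65,0.65,0.65,0.65,0.65]}'
python3 -m handwheel '{"translation":[[0.104,0.0963,0],[0.104,0.0963,0],[0.104,0.0963,0],[0.104,0.0963,0],[0.104,0.0963,0],[0.104,0.0963,0],[0,0,0],[0,0,0],[0,0,0]],"angular":[[0,0,0],[0,0,0],[0,0,0],[0,0,0],[0,0,0],[0,0,0],[0,0,0],[0,0,0],[0,0,0]],"gripper":[0.5,0.5,0.5,0.5,0.5,0.5,0.5,0.5,0.5]}'
python3 - <<'E'
from h import *
r=look('scene');P=cloud(r)
for c in((.604,.011),(.6155,-.048),(.669,-.012)):
    q=P[(np.hypot(P[...,0]-c[0],P[...,1]-c[1])<.02)&(P[...,2]>.062)];print(len(q),q.mean(0),q.max(0)[2])
E
python3 tip.py 0.08
```

```text
time_s: 12.82
eef_pos: [0.6173, -0.0511, 0.1222]
eef_rot: [-0.0, 1.0, -0.0, 0.002]
ft_force: [0.2, -0.0, -0.7]
width: 0.0294
finger_force: 0.0
time_s: 13.57
eef_pos: [0.4593, 0.0937, 0.1189]
eef_rot: [-0.0, 1.0, -0.0, -0.0]
ft_force: [0.0, 0.8, -0.4]
width: 0.0426
finger_force: 0.0
37 [0.60400525 0.01181316 0.06964568] 0.07559116107193886
30 [ 0.61541702 -0.04789722  0.06952042] 0.07387465631557566
32 [ 0.6692605  -0.01177103  0.07006933] 0.07534687856577615
t 13.6167 eef [0.4598 0.0933 0.119 ] w 0.0424
  lowest [0.132  0.1326 0.1347 0.1348 0.135  0.1365] x 0.452 0.471 y 0.116 0.129
  lowest [0.133  0.1337 0.1338 0.134  0.1344 0.1345] x 0.446 0.47 y 0.06 0.075
```

```bash
python3 -m handwheel '{"translation":[[0,0,0.08],[0,0,0.12],[0,0,0.12],[0,0,0.07],[0,0,0.025],[0,0,0.012],[0,0,0],[0,0,0],[0,0,0],[0,0,0],[0,0,0],[0,0,0]],"angular":[[0,0,0],[0,0,0],[0,0,0],[0,0,0],[0,0,0],[0,0,0],[0,0,0],[0,0,0],[0,0,0],[0,0,0],[0,0,0],[0,0,0]],"gripper":[0.5,0.5,0.5,0.5,0.5,0.5,0.5,0.5,1,1,1,1]}' 60;python3 -m handwheel '{"translation":[[0,0,0],[0,0,0]],"angular":[[0,0,0],[0,0,0]],"gripper":[1,1]}'
```

```text
time_s: 14.67
eef_pos: [0.4601, 0.0937, 0.0136]
eef_rot: [-0.0, 1.0, -0.0, 0.001]
ft_force: [-0.9, -0.4, 6.6]
width: 0.0098
finger_force: 58.6
time_s: 14.83
eef_pos: [0.4601, 0.0937, 0.0136]
eef_rot: [-0.0, 1.0, -0.0, 0.001]
ft_force: [-0.6, -0.2, 6.7]
width: 0.0092
finger_force: 58.6
```

```bash
python3 -m handwheel '{"translation":[[0,0,-0.06],[0,0,-0.14],[0,0,-0.12],[-0.0857,0.1202,0],[-0.0857,0.1202,0],[-0.0857,0.1202,0],[-0.0857,0.1202,0],[-0.0857,0.1202,0],[-0.0857,0.1202,0],[0,0,0],[0,0,0],[0,0,0]],"angular":[[0,0,0],[0,0,0],[0,0,0],[0,0,0],[0,0,0],[0,0,0],[0,0,0],[0,0,0],[0,0,0],[0,0,0],[0,0,0],[0,0,0]],"gripper":[1,1,1,1,1,1,1,1,1,1,1,1]}'
python3 -m handwheel '{"translation":[[0,0,0.07],[0,0,0.08],[0,0,0.07],[0,0,0.03],[0,0,0],[0,0,0]],"angular":[[0,0,0],[0,0,0],[0,0,0],[0,0,0],[0,0,0],[0,0,0]],"gripper":[1,1,1,1,1,1]}'
python3 - <<'E'
from h import *
a=look('scene');cv2.imwrite('pics/s9.png',cv2.resize(a['pixels'][240:360,230:360],None,fx=4,fy=4))
E
```

```text
time_s: 15.83
eef_pos: [0.587, 0.2737, 0.0922]
eef_rot: [-0.0, 1.0, -0.0, -0.001]
ft_force: [-0.3, -1.2, -2.2]
width: 0.0097
finger_force: 59.2
time_s: 16.33
eef_pos: [0.5877, 0.2733, 0.0308]
eef_rot: [0.0, 1.0, -0.0, -0.0]
ft_force: [-0.0, 1.1, -1.7]
width: 0.0096
finger_force: 59.2
```

View pics/s9.png

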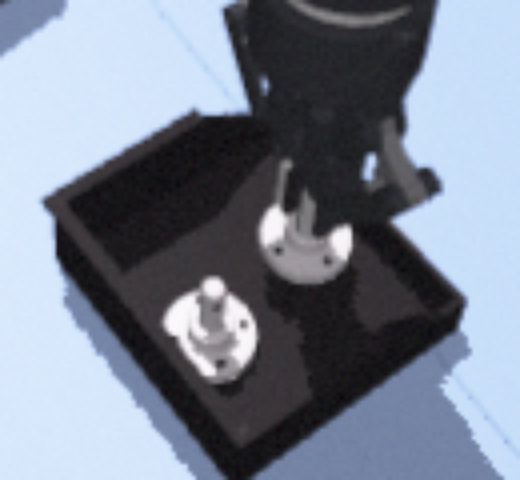

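The retainer is over the floor at (308,245), level and clear of the kept one at (212,335).

```bash
python3 -m handwheel '{"translation":[[0,0,0.02],[0,0,0.017],[0,0,0.01],[0,0,0.004],[0,0,0],[0,0,0]],"angular":[[0,0,0],[0,0,0],[0,0,0],[0,0,0],[0,0,0],[0,0,0]],"gripper":[1,1,1,1,1,1]}'
```

```text
time_s: 16.88
eef_pos: [0.5879, 0.274, 0.0177]
eef_rot: [-0.0, 1.0, -0.0, 0.0]
ft_force: [-2.6, -0.9, 2.0]
width: 0.0095
finger_force: 59.5
```

```bash
python3 -m handwheel '{"translation":[[0,0,0.002],[0,0,0],[0,0,0],[0,0,0],[0,0,0],[0,0,-0.04],[0,0,-0.12],[0,0,-0.15],[0,0,-0.13],[0,0,-0.04],[0,0,0]],"angular":[[0,0,0],[0,0,0],[0,0,0],[0,0,0],[0,0,0],[0,0,0],[0,0,0],[0,0,0],[0,0,0],[0,0,0],[0,0,0]],"gripper":[1,0.65,0.65,0.65,0.65,0.65,0.65,0.65,0.65,0.65,0.65]}'
python3 -m handwheel '{"translation":[[0.062,-0.1354,0],[0.062,-0.1354,0],[0.062,-0.1354,0],[0.062,-0.1354,0],[0.062,-0.1354,0],[0.062,-0.1354,0],[0.062,-0.1354,0],[0.062,-0.1354,0],[0.062,-0.1354,0],[0.062,-0.1354,0],[0,0,0],[0,0,0]],"angular":[[0,0,0],[0,0,0],[0,0,0],[0,0,0],[0,0,0],[0,0,0],[0,0,0],[0,0,0],[0,0,0],[0,0,0],[0,0,0],[0,0,0]],"gripper":[0,0,0,0,0,0,0,0,0,0,0,0]}'
python3 - <<'E'
from h import *
r=look('scene');P=cloud(r);a=r['pixels']
for c in((.588,.276),(.65,.287)):
    q=P[(np.hypot(P[...,0]-c[0],P[...,1]-c[1])<.012)&(P[...,2]>.03)];print(len(q),q.mean(0),q.max(0)[2])
cv2.imwrite('pics/s10.png',np.hstack([cv2.resize(a[240:360,230:360],None,fx=3,fy=3),cv2.resize(a[90:210,220:350],None,fx=3,fy=3)]))
E
python3 tip.py 0.09
```

```text
time_s: 17.8
eef_pos: [0.5902, 0.2748, 0.1415]
eef_rot: [-0.0, 1.0, 0.001, 0.003]
ft_force: [1.1, -0.9, -0.2]
width: 0.0298
finger_force: 0.0
time_s: 18.8
eef_pos: [0.4318, -0.0659, 0.1366]
eef_rot: [0.002, 1.0, 0.0, -0.001]
ft_force: [-0.3, -0.2, 0.0]
width: 0.0854
finger_force: 0.0
60 [0.58714967 0.2772251  0.04331071] 0.051764608306962834
65 [0.64916945 0.28959831 0.04398269] 0.05205236311545236
t 18.85 eef [ 0.4325 -0.0648  0.1367] w 0.0856
  lowest [0.1611 0.1618 0.1628 0.1628 0.1628 0.1631] x 0.423 0.443 y -0.021 -0.006
  lowest [0.1603 0.162  0.1624 0.1628 0.1633 0.1638] x 0.42 0.442 y -0.11 -0.104
```

View pics/s10.png

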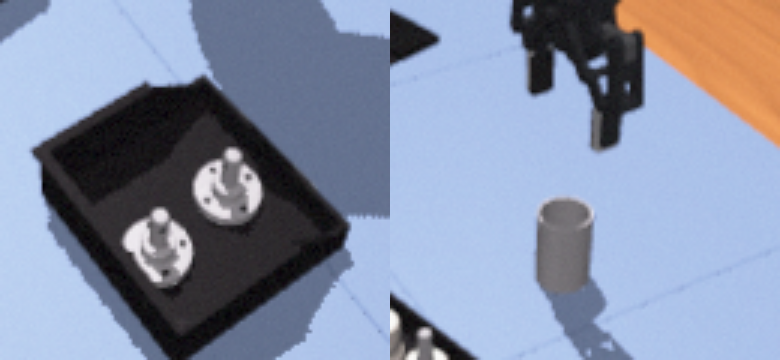

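The retainer stands upright beside the kept one, at left-crop (230,190). The open gripper is above the sleeve, at right-crop (565,245).

```bash
python3 -m handwheel '{"translation":[[0,0,0.08],[0,0,0.12],[0,0,0.11],[0,0,0.07],[0,0,0.025],[0,0,0.013],[0,0,0],[0,0,0],[0,0,0],[0,0,0],[0,0,0],[0,0,0]],"angular":[[0,0,0],[0,0,0],[0,0,0],[0,0,0],[0,0,0],[0,0,0],[0,0,0],[0,0,0],[0,0,0],[0,0,0],[0,0,0],[0,0,0]],"gripper":[0,0,0,0,0,0,0,0,1,1,1,1]}' 60;python3 -m handwheel '{"translation":[[0,0,0],[0,0,0]],"angular":[[0,0,0],[0,0,0]],"gripper":[1,1]}'; python3 tip.py 0.036
```

```text
time_s: 19.9
eef_pos: [0.4338, -0.0648, 0.0336]
eef_rot: [-0.0, 1.0, -0.0, 0.001]
ft_force: [-3.0, -0.2, 11.4]
width: 0.0467
finger_force: 59.4
time_s: 20.07
eef_pos: [0.4337, -0.0648, 0.0336]
eef_rot: [0.0, 1.0, -0.0, 0.001]
ft_force: [-2.2, 0.9, 11.6]
width: 0.0466
finger_force: 59.6
t 20.0667 eef [ 0.4337 -0.0648  0.0336] w 0.0466
  lowest [0.036  0.0366 0.0369 0.0371 0.0371 0.0371] x 0.419 0.455 y -0.063 -0.039
  lowest [0.0367 0.0368 0.0374 0.0389 0.0393 0.0408] x 0.417 0.456 y -0.086 -0.067
```

```bash
python3 -m handwheel '{"translation":[[0,0,-0.06],[0,0,-0.14],[0,0,-0.12],[-0.0873,-0.11,0],[-0.0873,-0.11,0],[-0.0873,-0.11,0],[-0.0873,-0.11,0],[-0.0873,-0.11,0],[-0.0873,-0.11,0],[-0.0873,-0.11,0],[-0.0873,-0.11,0],[0,0,0]],"angular":[[0,0,0],[0,0,0],[0,0,0],[0,0,0],[0,0,0],[0,0,0],[0,0,0],[0,0,0],[0,0,0],[0,0,0],[0,0,0],[0,0,0]],"gripper":[1,1,1,1,1,1,1,1,1,1,1,1]}'
python3 -m handwheel '{"translation":[[0,0,0],[0,0,0],[0,0,0.07],[0,0,0.08],[0,0,0.07],[0,0,0.03],[0,0,0],[0,0,0]],"angular":[[0,0,0],[0,0,0],[0,0,0],[0,0,0],[0,0,0],[0,0,0],[0,0,0],[0,0,0]],"gripper":[1,1,1,1,1,1,1,1]}'
python3 - <<'E'
from h import *
a=look('scene');cv2.imwrite('pics/s11.png',cv2.resize(a['pixels'][85:190,115:235],None,fx=5,fy=5))
E
```

```text
time_s: 21.12
eef_pos: [0.6106, -0.2898, 0.1117]
eef_rot: [0.001, 1.0, -0.001, 0.001]
ft_force: [-2.4, 1.3, -2.2]
width: 0.0465
finger_force: 62.6
time_s: 21.78
eef_pos: [0.6074, -0.2839, 0.0507]
eef_rot: [-0.0, 1.0, 0.0, -0.0]
ft_force: [0.0, -1.1, -1.6]
width: 0.0462
finger_force: 62.6
```

View pics/s11.png

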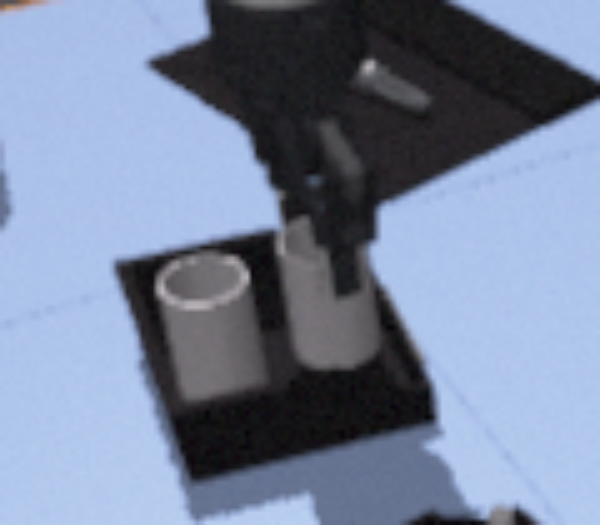

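The sleeve hangs just above the floor at (330,300), clear of the lip and of the kept sleeve at (210,330). I'll lower it.

```bash
python3 -m handwheel '{"translation":[[0,0,0.02],[0,0,0.017],[0,0,0.01],[0,0,0.004],[0,0,0.003],[0,0,0],[0,0,0]],"angular":[[0,0,0],[0,0,0],[0,0,0],[0,0,0],[0,0,0],[0,0,0],[0,0,0]],"gripper":[1,1,1,1,1,1,1]}'
```

```text
time_s: 22.42
eef_pos: [0.6079, -0.2846, 0.0377]
eef_rot: [-0.0, 1.0, -0.0, 0.0]
ft_force: [-3.6, 1.5, 8.3]
width: 0.0467
finger_force: 63.4
```

```bash
python3 -m handwheel '{"translation":[[0,0,0],[0,0,0],[0,0,0],[0,0,0],[0,0,-0.04],[0,0,-0.12],[0,0,-0.15],[0,0,-0.13],[0,0,-0.04],[0.14,0,0],[0.14,0,0],[0,0,0]],"angular":[[0,0,0],[0,0,0],[0,0,0],[0,0,0],[0,0,0],[0,0,0],[0,0,0],[0,0,0],[0,0,0],[0,0,0],[0,0,0],[0,0,0]],"gripper":[0.2,0.2,0.2,0.2,0.2,0.2,0.2,0.2,0.2,0.2,0.2,0.2]}'
python3 -m handwheel '{"translation":[[0.14,0,-0.05],[0.14,0,-0.05],[0.14,0,0],[0.14,0,0],[0,0,0],[0,0,0],[0,0,0]],"angular":[[0,0,0],[0,0,0],[0,0,0],[0,0,0],[0,0,0],[0,0,0],[0,0,0]],"gripper":[0.2,0.2,0.2,0.2,0.2,0.2,0.2]}'
python3 - <<'E'
from h import *
r=look('scene','s12.png');P=cloud(r)
for c,z,R in((.608,-.283),.055,.026),((.669,-.294),.055,.026):
    q=P[(np.hypot(P[...,0]-c[0],P[...,1]-c[1])<R+.003)&(P[...,2]>z)];print(len(q),cv2.minEnclosingCircle(q[:,:2].astype(np.float32)),q[:,2].max())
E
```

```text
time_s: 23.42
eef_pos: [0.5311, -0.2828, 0.1559]
eef_rot: [0.001, 1.0, 0.001, -0.003]
ft_force: [0.1, -0.4, 0.1]
width: 0.0679
finger_force: 0.0
time_s: 24.0
eef_pos: [0.398, -0.285, 0.1822]
eef_rot: [0.0, 1.0, -0.0, 0.001]
ft_force: [-0.2, -0.1, -1.0]
width: 0.0683
finger_force: 0.0
209 ((0.6058945655822754, -0.2830263376235962), 0.02678520977497101) 0.07533395369930462
218 ((0.6673160791397095, -0.29440152645111084), 0.025827130302786827) 0.07484949316451339
```

View pics/s12.png

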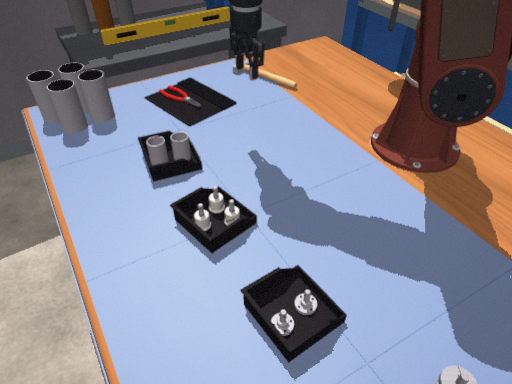

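All seven parts stand upright in the right bins: sleeves at (157,150) and (180,146), pistons at (203,217), (216,202) and (232,213), retainers at (283,322) and (306,302). The gripper is clear.

```bash
python3 -c "
from cell import workorder;print(workorder.job_done())"
```

```text
the job is handed in; nothing more can be done
None
```

All four parts stand upright on the floor of the matching bins, the three kept parts are still standing in place, and I handed the job in at about 24 s; no verdict came back.

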